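Walk the denture flask square into the chiselling stop and swing the gate shut

TASK

The heavy brass denture flask has to sit in the blue chiselling-out stop before its plaster can be knocked out. Push it round on the bench, corner by corner, without tipping or lifting it, until its wide flat back (the side without bevelled corners) lies flat against the fence and its side touches the side rail. Then push the stop's swing gate fully shut across the flask's front, and leave the other things on the bench where they are.

Things in the scene. Friction and masses are not known exactly. Their poses are not given: they have to be found in the camera images.
- flask: Loose brass block, 0.77-0.97 kg, 92 (x) x 104 (y) x 56 mm high; origin: centre of underside, z up. Flat back at x=+46 mm, full width, square corners. Front at x=-46 is only y=+-30 mm wide: bevels run from (-24,+-52) to (-46,+-30). White plaster in its seam; steel disc and 3 screws flush in the lid. Sliding it takes 3.5-7 N; push below 40 mm height or it may tip.
- flask_back_left (a point): The flask's back corner at its x = +46 mm, y = +52 mm, 28 mm up
- flask_back_right (a point): The flask's back corner at its x = +46 mm, y = -52 mm, 28 mm up
- stop: Blue L-shaped casting bolted to the bench, steel faces; origin at its inside corner on the bench, z up. Fence face: plane x=0, facing -x, y -25..+135 mm, 44 high. Rail face: plane y=0, facing +y, x 0..-98 mm, 38 high. Bolted feet behind both, 50 mm deep, 16 high. Bare bench in front. Seated flask: same orientation as the stop, origin at x=-46, y=+52 mm, back_right in the corner.
- gate_pivot (a point): Upright pivot of the swing gate at the front end of the rail: x=-112, y=-16 mm in the stop's frame, 24 mm up; its bolt reaches 39 mm up
- gate_grip (a point): Middle of the gate's far end, 112 mm from the pivot, 27 mm up; a black knob, 18 mm wide, stands here 36 to 54 mm up. The gate is a steel bar from the pivot to here, 12 mm wide, 16 to 32 mm up. 68 mm from the pivot a rubber pad stands out on its closing side to 20 mm from the bar's centre line, and its screw 14 mm on the other side.
- gate (a joint): Gate angle, rad, growing as it closes (clockwise from above). 0: wide open, bar along the stop's -x turned 0.35 toward its -y; 0.35: along -x; 1.92: shut, along the stop's +y across the flask's front, pad touching a seated flask. Hard stop 1.95. Stiff hinge, stays where left; 1 to 3 N at the knob moves it.
- stone_cast: Bystander: blue-white plaster cast of a jaw, 60x71x41 mm
- denture_1: Bystander: pink denture, 51x60x20 mm
- dappen_1: Bystander: small glass dish, 33 mm wide, 24 mm high
- mallet: Bystander: hammer with a wooden handle, 240 mm long, lying
- wax_carver_2: Bystander: blue wax carver, 163 mm long, lying
- caliper: Bystander: steel caliper, 150 mm long, lying
- marker_pen: Bystander: red and white marker pen, 135 mm long, lying

How it is judged:
By the outcome, as a careful person would: the job done as asked, in the order asked, and still so for the second after the job is handed in, with the robot touching nothing.
It also fails if it takes over 72 s, if anything falls off the work surface, if the arm or the gripper's body presses on something with over 40 N, if the wrist force passes 120 N, or if a joint passes its speed limit or range.

ROBOT

A 6-joint arm with a two-finger parallel gripper is mounted at the origin on a cart in front of the work surface, level with it; the furniture and walls round the work are solid. World frame = base frame: x ahead of the robot, y to its left, z up, the work surface at z = 0. Lengths are in m, angles in degrees, forces in N, time in s.
With the tool pointing down it reaches from about 0.375 to 0.75 m from the base axis. Payload 9 kg.
Tool frame: the origin (TCP) lies where the fingers leave the gripper's body, on its centre line; the fingertips stand 73 mm ahead of it and the grasp point (between the pads) lies 54 mm ahead of it (robot.tip_reach is the distance from the TCP to the fingertips, in m); z points along the fingers, y is the line along which they close (so a half turn about z gives the same grasp; the last joint's range is limited). The gripper opens to 85 mm and grips with 20 to 120 N. Pads are 22 mm wide; open, the fingers measure 114 mm over their backs; the gripper's body (76 mm by 85 mm) begins 54 mm behind the grasp point. The pads swing forward as they close: fully open they stand 13 mm farther back than shut.
Start: joints at [-12.473, 5.964, 5.575, 89.605, 0, 77.527], TCP at [0.6, 0, 0.304] pointing down, gripper open.
Joint ranges: [-171.21, 171.21], [-48.23, 106.86], [-62.78, 66.21], [-105.2, 120.99], [-86.42, 89.51], [-180, 180]. Speed limits (degrees/s): [127.2, 127.2, 147.25, 180, 180, 180].

INTERFACE

Orientations are given as [roll, pitch, yaw] about the fixed x, y, z axes, in that order (R = Rz(yaw) Ry(pitch) Rx(roll)).
In Python, from plant import robot gives the robot as it stands. Calls block until the motion is done:
- robot.move_pose(position, orientation): joint-space move of the TCP to a pose.
- robot.line_to(position, vel=0.15, rotation=None, guard=None): straight line of the TCP; rotation=None keeps the orientation; vel is the mean speed in m/s. With guard (N) it stops when the force on the tool has changed by that much, and returns True; else False.
- robot.goto_joints(angles): joint-space move.
- robot.set_gripper(opening): finger opening in m; the grip force is fixed at half the most; returns when the fingers have stopped.
- robot.pause(seconds).
- robot.ik(position, orientation): joint angles nearest the present ones, or None.
- robot.observe(): the state.
- robot.grab_frame(name): name is "scene" or "side" or "wrist"; returns the picture (420x560x3 uint8, blue, green, red); there is no depth.
- robot.get_calibration(name): a dict with "vertical_fov" (degrees; the focal length in pixels is half the picture's height over the tangent of half this angle, whatever the lens; pixels are square), "cx", "cy" (the principal point, pixels), "rvec" (rotation vector, rad) and "tvec" (3), from world to camera coordinates, as OpenCV has them. Camera axes: x right, y down, z forward; pixel columns grow to the right and rows downward; lengths in m; the calibration is good to about 2 mm. A picture is of the moment at which its call begins: read the wrist's pose just before it. get_calibration takes no time and is no camera call; for the wrist camera it gives the pose at the moment of the call.
A pose or a line that the arm cannot do raises robot.IKError and nothing moves.
- robot.job_done(): hands the job in; it is judged then, once.
The state is a dict: "time": time; "q": joint angles; "qvel": joint speeds; "joint_torque": joint torques, N m; "tool_pos": TCP position; "tcp_rot": TCP orientation; "ft_force": force on the tool from outside, world axes, zero at the start; "torque": the same for the moment, N m; "gripper_width": finger opening in m; "gripper_force": force on a finger pad.
Only numpy, scipy, OpenCV 4.12 (cv2) and the standard library are available. Lean on these libraries where they do the work, as an engineer would, in place of code of your own. Each camera call takes 0.05 s, during which the arm holds its last target. There are 200 camera calls.

## Working session

There is one attempt and no reset: what is moved stays moved. The work goes in short steps, each a Python script; the robot and the scene stay as the last script left them, time stands still between calls to the robot, and variables do not carry over. Pictures are saved under pics/ and viewed, at most 10 in all, crops included, and the job is handed in when it is done.

```bash
mkdir -p pics; ls
python3 - <<'E'
from plant import robot
import cv2,numpy as np
for n in("scene","side"):
    f=robot.grab_frame(n); cv2.imwrite(f"pics/{n}0.png",f)
    c=robot.get_calibration(n); R=cv2.Rodrigues(np.array(c["rvec"]))[0]; print(n,c,-R.T@np.array(c["tvec"]))
print(robot.observe())
E
```

```text
pics
scene {'vertical_fov': 42.21253968500596, 'cx': 272.81070986361266, 'cy': 207.37376340305616, 'rvec': array([ 2.32053925, -0.5256179 ,  0.224652  ]), 'tvec': array([-0.55228241,  0.1140989 ,  1.41320339])} [ 0.09699097 -1.05221579  1.09481182]
side {'vertical_fov': 46.428344229324196, 'cx': 285.7462757314203, 'cy': 209.06295404544633, 'rvec': array([ 0.09053644,  2.66973995, -1.60249808]), 'tvec': array([0.57071651, 0.07516216, 1.42837854])} [0.64199366 1.18671843 0.7424119 ]
{'time': 0.1, 'q': array([-1.24727648e+01,  5.99527685e+00,  5.53187382e+00,  8.96055362e+01,
        5.78426386e-04,  7.75283513e+01]), 'qvel': array([-0.03937982, -0.13851853,  0.18318215, -0.08614907,  0.0439938 ,
       -0.00694934]), 'joint_torque': array([ 5.58294560e-03, -5.58208680e+01,  5.04719281e+01,  1.31238697e-02,
       -3.14059680e-04, -9.08449465e-05]), 'tool_pos': array([5.99783473e-01, 6.53269343e-05, 3.03202672e-01]), 'tcp_rot': array([-1.79932812e+02, -1.54526436e-02,  8.99988744e+01]), 'ft_force': array([ 0.23306131, -0.53649141, -0.10806546]), 'torque': array([0.01564176, 0.04932824, 0.02927903]), 'gripper_force': 0.0, 'gripper_width': 0.0852444828307554}
```

View pics/scene0.png

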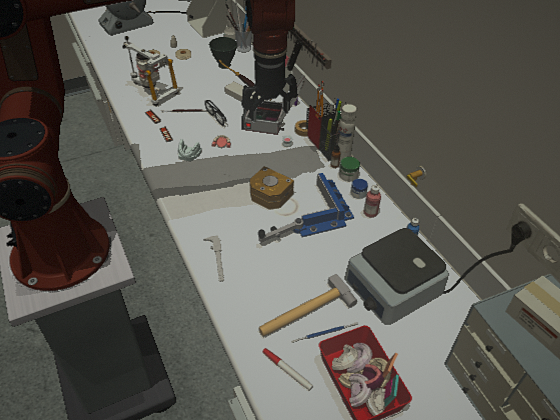

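View pics/side0.png

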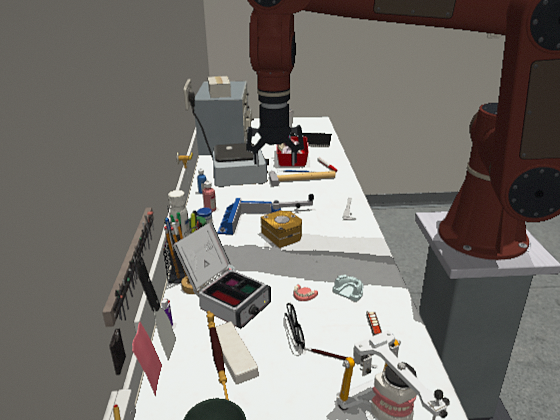

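Scene view: flask at about (272,187). The blue stop runs from its fence end (325,180) through the corner (~345,215) to the rail end (300,225), and the gate reaches left to its knob at (264,234). In the side view the flask is at (281,228) and the stop at (230,215). Next I'll take wrist views from above.

```bash
cat > h.py <<'E'
from plant import robot
import cv2,numpy as np
def ray(c,px,h=420):
    f=h/2/np.tan(np.radians(c["vertical_fov"])/2)
    R=cv2.Rodrigues(np.array(c["rvec"]))[0]
    d=R.T@np.array([(px[0]-c["cx"])/f,(px[1]-c["cy"])/f,1.]); return -R.T@np.array(c["tvec"]),d
def onz(c,px,z):
    o,d=ray(c,px); return o+d*(z-o[2])/d[2]
def meet(c1,p1,c2,p2):
    (o1,d1),(o2,d2)=ray(c1,p1),ray(c2,p2)
    s=np.linalg.lstsq(np.c_[d1,-d2],o2-o1,rcond=None)[0]
    a,b=o1+s[0]*d1,o2+s[1]*d2; return (a+b)/2,np.linalg.norm(a-b)
E
python3 - <<'E'
from h import *
c=robot.get_calibration("scene")
for n,p,z in [("flask",(272,180),.056),("corner",(345,213),.04),("fence end",(322,177),.04),("railend",(303,225),.03),("knob",(264,234),.05)]: print(n,onz(c,p,z).round(3))
import pickle
F=onz(c,(310,210),.04)
for i,(x,y) in enumerate([(F[0]-.07,F[1]+.0),(F[0]-.07,F[1]-.11)]):
  for z in (.42,.36,.3):
    try:
        robot.move_pose([x,y,z],[180,0,90]);break
    except robot.IKError: print("ik",x,y,z)
  robot.pause(.2)
  c=robot.get_calibration("wrist"); f=robot.grab_frame("wrist"); cv2.imwrite(f"pics/w{i}.png",f); pickle.dump(c,open(f"w{i}.pkl","wb"))
  o,d=ray(c,(280,210)); print(x,y,z,o,d,onz(c,(280,210),0))
print(robot.observe()["time"])
E
python3 -c "
import cv2;a=cv2.imread('pics/w0.png');cv2.imwrite('pics/w0b.png',cv2.resize(a,(784,588)))
a=cv2.imread('pics/w1.png');cv2.imwrite('pics/w1b.png',cv2.resize(a,(784,588)))"
```

```text
flask [ 0.589 -0.043  0.056]
corner [ 0.718 -0.229  0.04 ]
fence end [ 0.732 -0.078  0.04 ]
railend [ 0.6   -0.212  0.03 ]
knob [ 0.485 -0.212  0.05 ]
0.5679203405044984 -0.17893899258983992 0.42 [ 0.56887846 -0.09344837  0.48907493] [ 0.00875301 -0.32654277 -0.94519029] [ 0.57340758 -0.26241317  0.        ]
0.5679203405044984 -0.2889389925898399 0.42 [ 0.56884234 -0.20362222  0.49035246] [ 0.01021618 -0.32756619 -0.94482142] [ 0.57414443 -0.37362565  0.        ]
1.9833
```

View pics/w0b.png

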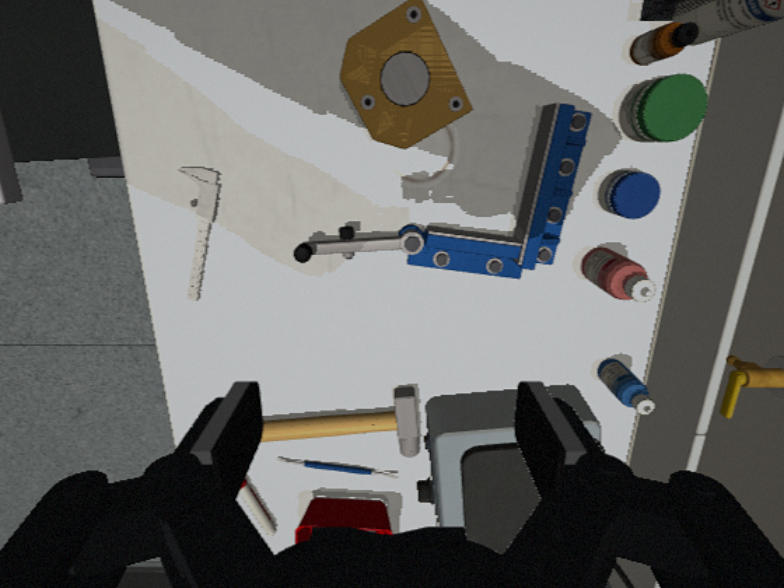

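View pics/w1b.png

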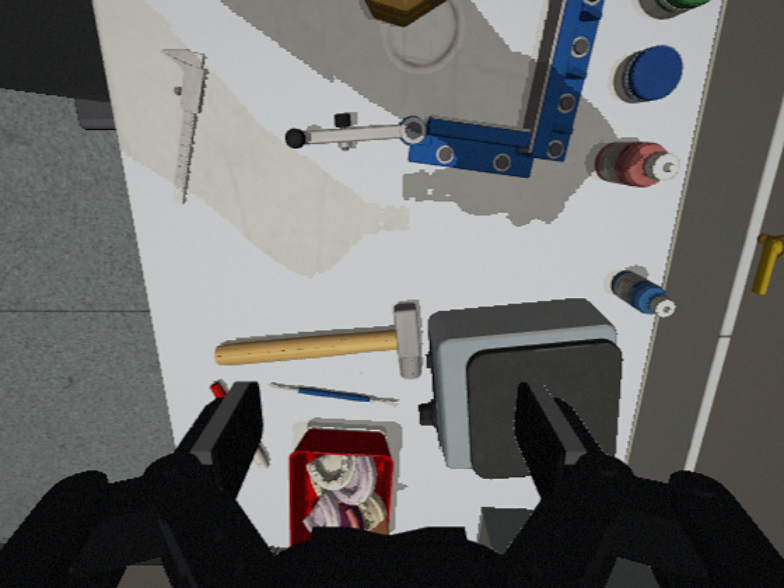

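Wrist view w0b shows image right = +x and up = +y. The flask's flat back runs (425,0)-(472,107), facing +x at a yaw of about +24°. The stop's corner is near (521,245), its pivot (412,241) and the gate knob (304,253), with the stop at a yaw of about -8°. So the flask has to turn about 32° clockwise and move roughly (+.09, -.12). I'll take two closer views from above to get precise values.

Run:
```python
from h import *
import pickle
for i,(x,y,z) in enumerate([(.60,-.14,.33),(.655,-.19,.33)]):
  robot.move_pose([x,y,z],[180,0,90]); robot.pause(.3)
  c=robot.get_calibration("wrist"); f=robot.grab_frame("wrist"); cv2.imwrite(f"pics/v{i}.png",f); pickle.dump(c,open(f"v{i}.pkl","wb"))
  hsv=cv2.cvtColor(f,cv2.COLOR_BGR2HSV)
  m=cv2.inRange(hsv,(12,90,40),(28,255,255)); m=cv2.morphologyEx(m,cv2.MORPH_CLOSE,np.ones((5,5)))
  cs=cv2.findContours(m,0,2)[0]; cs=max([k for k in cs],key=cv2.contourArea)
  p=cv2.approxPolyDP(cv2.convexHull(cs),5,True)[:,0]
  for q in p: print(q,onz(c,q,.056).round(4))
  print()
  cv2.imwrite(f"pics/v{i}b.png",cv2.resize(f,(784,588),interpolation=cv2.INTER_CUBIC))
print(robot.observe()["time"])
```

```text
[269  11] [0.5939 0.0221 0.056 ]
[318 109] [ 0.6436 -0.0661  0.056 ]
[258 142] [ 0.5809 -0.0996  0.056 ]
[232 133] [ 0.5536 -0.0901  0.056 ]
[203  76] [ 0.5273 -0.0344  0.056 ]
[209  49] [ 0.5351 -0.01    0.056 ]

[236   0] [ 0.6174 -0.0171  0.056 ]
[265  65] [ 0.6438 -0.0726  0.056 ]
[217  94] [ 0.5946 -0.0996  0.056 ]
[178  86] [ 0.5557 -0.092   0.056 ]
[142  29] [ 0.5264 -0.041   0.056 ]
[145   0] [ 0.5325 -0.0171  0.056 ]

3.825
```

View pics/v0b.png

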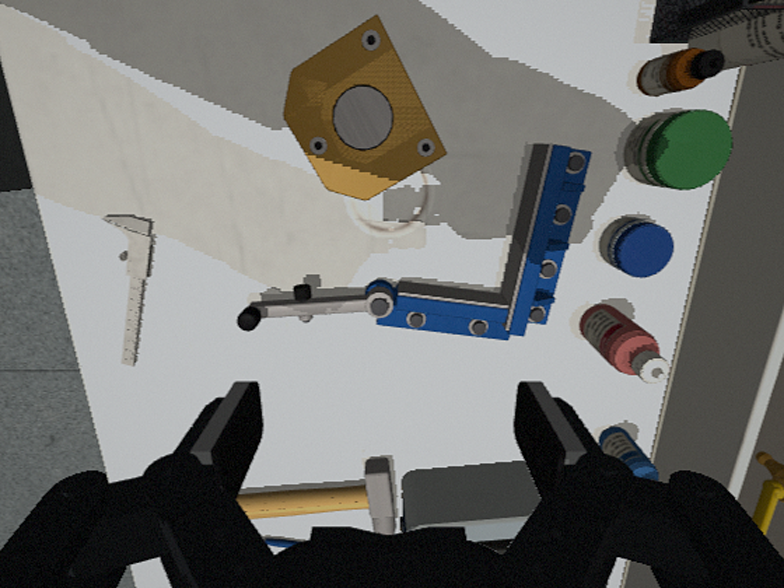

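View pics/v1b.png

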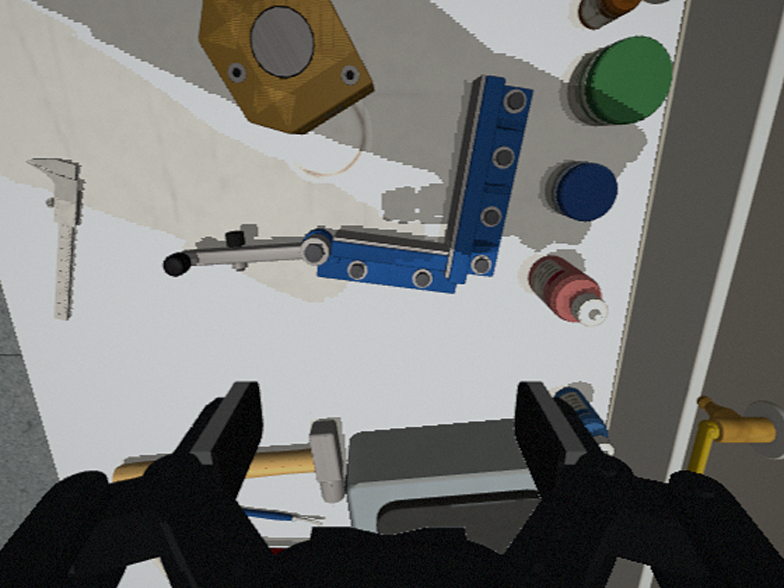

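In v0b and v1b the fence's top face edge runs (552,147)-(508,332) and (483,77)-(447,275). The rail's top line is (398,292)-(507,303) and (330,240)-(450,250). The pivot bolt is at (379,305) and (314,250), and the knob at (249,319) and (177,264).

Run:
```python
from h import *
import pickle
c0,c1=[pickle.load(open(f"v{i}.pkl","rb")) for i in(0,1)]
s=lambda p:np.array(p)/1.4
for n,a,b in [("fence far",(549,145),(482,77)),("corner top",(509,302),(450,250)),("rail front",(398,292),(330,240)),("pivot",(379,305),(314,250)),("knob",(249,319),(177,264)),("flask disc",(363,117),(282,41)),("screw right",(426,148),(349,75)),("screw left",(318,146),(237,72))]:
    p,g=meet(c0,s(a),c1,s(b)); print(n,p.round(4),round(g,4))
a,b=onz(c0,s((549,145)),.044),onz(c0,s((508,332)),.044); print("fence v0",a,b,np.degrees(np.arctan2(a[0]-b[0],a[1]-b[1])))
a,b=onz(c1,s((482,77)),.044),onz(c1,s((447,275)),.044); print("fence v1",a,b,np.degrees(np.arctan2(a[0]-b[0],a[1]-b[1])))
a,b=onz(c0,s((398,292)),.038),onz(c0,s((507,303)),.038); print("rail v0",a,b,np.degrees(np.arctan2(b[1]-a[1],b[0]-a[0])))
a,b=onz(c1,s((330,240)),.038),onz(c1,s((450,250)),.038); print("rail v1",a,b,np.degrees(np.arctan2(b[1]-a[1],b[0]-a[0])))
for c,p,k in((c0,(379,305),(249,319)),(c1,(314,250),(177,264))): print("piv/knob",onz(c,s(p),.039),onz(c,s(k),.054))
```

```text
fence far [ 0.7252 -0.0614  0.0394] 0.0006
corner top [ 0.7093 -0.1947  0.0266] 0.0004
rail front [ 0.6088 -0.1824  0.0376] 0.0032
pivot [ 0.5937 -0.1927  0.0373] 0.0011
knob [ 0.482  -0.202   0.0464] 0.0005
flask disc [ 0.5836 -0.0416  0.0576] 0.0001
screw right [ 0.629  -0.0629  0.0606] 0.0002
screw left [ 0.5506 -0.061   0.0577] 0.0009
fence v0 [ 0.72380108 -0.06114722  0.044     ] [ 0.70593282 -0.21608465  0.044     ] 6.578610383401325
fence v1 [ 0.72410138 -0.06219366  0.044     ] [ 0.70515351 -0.2120739   0.044     ] 7.205115127339093
rail v0 [ 0.6098     -0.18094973  0.038     ] [ 0.70447552 -0.19129676  0.038     ] -6.237067411255671
rail v1 [ 0.60787853 -0.18361354  0.038     ] [ 0.70755502 -0.19213258  0.038     ] -4.885023445426455
piv/knob [ 0.59336684 -0.19247251  0.039     ] [ 0.48440029 -0.19910419  0.054     ]
piv/knob [ 0.59435097 -0.19183466  0.039     ] [ 0.48598605 -0.1997179   0.054     ]
```

```bash
cat >> h.py <<'E'
from scipy.spatial.transform import Rotation as Ro
def tcp(tip,yaw,lean,ang=6.):
    """TCP pose that puts the fingertips at tip; tool tilted so the tips lead toward lean (2-vector)"""
    l=np.array([*lean,0.])/np.linalg.norm(lean)
    R=Ro.from_rotvec(np.radians(ang)*np.cross([0,0,-1.],l))*Ro.from_euler("xyz",[180,0,yaw],degrees=True)
    return np.array(tip)-R.as_matrix()[:,2]*robot.tip_reach, R.as_euler("xyz",degrees=True)
def push(contact,d,travel,yaw,back=.025,half=.011,z=.012,vel=.05,guard=None,up=.10,lean=None):
    """approach behind contact, go down, push along d past contact by travel, back off, rise"""
    d=np.array(d)/np.linalg.norm(d); c=np.array(contact); P=lambda s,h:tcp([*(c+d*s),h],yaw,d if lean is None else lean)
    s0=-half-back; o=P(s0,z+up); robot.move_pose(*o)
    robot.line_to(P(s0,z)[0],vel=.2)
    robot.line_to(P(-half-.004,z)[0],vel=.1)
    hit=robot.line_to(P(-half+travel,z)[0],vel=vel,guard=guard)
    ob=robot.observe(); f=ob["ft_force"]
    tip=ob["tool_pos"]+Ro.from_euler("xyz",ob["tcp_rot"],degrees=True).as_matrix()[:,2]*robot.tip_reach
    print("hit",hit,"tip",tip.round(4),"s",round(float((tip[:2]-c)@d)+half,4),"F",f.round(1))
    robot.line_to(P(s0,z)[0] if False else tcp([*(tip[:2]-d*.015),z],yaw,d if lean is None else lean)[0],vel=.15)
    robot.line_to(tcp([*(tip[:2]-d*.015),z+up],yaw,d if lean is None else lean)[0],vel=.25)
def flask(x,y,z,name):
    robot.move_pose([x,y,z],[180,0,90]); robot.pause(.25)
    c=robot.get_calibration("wrist"); f=robot.grab_frame("wrist"); cv2.imwrite(f"pics/{name}.png",f)
    hsv=cv2.cvtColor(f,cv2.COLOR_BGR2HSV)
    m=cv2.inRange(hsv,(12,90,40),(28,255,255)); m=cv2.morphologyEx(m,cv2.MORPH_CLOSE,np.ones((5,5)))
    k=max(cv2.findContours(m,0,2)[0],key=cv2.contourArea)
    p=cv2.approxPolyDP(cv2.convexHull(k),5,True)[:,0]
    w=np.array([onz(c,q,.056) for q in p])[:,:2]
    L=np.linalg.norm(np.roll(w,-1,0)-w,axis=1); i=int(np.argmax(L)); a,b=w[i],w[(i+1)%len(w)]
    if a[1]<b[1]: a,b=b,a
    e=(a-b)/L[i]; yaw=np.degrees(np.arctan2(-e[0],e[1])); ctr=(a+b)/2-.046*np.array([e[1],-e[0]])
    print("px",p.tolist(),"\nedges mm",(L*1e3).round().tolist(),"left",a.round(4),"right",b.round(4),"yaw",round(float(yaw),1),"ctr",ctr.round(4),"t",robot.observe()["time"])
    return yaw,ctr,c,f
E
python3 - <<'E'
from h import *
print(robot.tip_reach)
robot.set_gripper(0.)
push((.5845,.019),(.42,-.91),.045,114.8)
flask(.62,-.17,.33,"a1")
E
```

```text
0.0726
hit False tip [ 0.5987 -0.0119  0.012 ] s 0.045 F [ 0.9  2.3 -0.8]
px [[270, 30], [292, 136], [228, 150], [205, 135], [188, 75], [203, 47]] 
edges mm [102.0, 70.0, 28.0, 60.0, 30.0, 67.0] left [ 0.6136 -0.0213] right [ 0.6362 -0.1205] yaw 12.9 ctr [ 0.58   -0.0811] t 9.8833
```

Run:
```python
from h import *
push((.531,-.075),(1,0),.035,0)
flask(.64,-.17,.33,"a2")
```

```text
hit False tip [ 0.5543 -0.0747  0.0116] s 0.0343 F [-4.5  0.9  2. ]
px [[289, 38], [300, 144], [235, 152], [213, 135], [202, 74], [219, 48]] 
edges mm [102.0, 70.0, 29.0, 60.0, 30.0, 69.0] left [ 0.6523 -0.0292] right [ 0.6652 -0.1302] yaw 7.3 ctr [ 0.6132 -0.0855] t 15.8
```

Run:
```python
from h import *
push((.6445,-.029),(.12,-1),.034,97)
flask(.64,-.19,.33,"a3")
```

```text
hit False tip [ 0.6471 -0.0521  0.012 ] s 0.0342 F [0.1 0.8 0.4]
px [[222, 50], [293, 58], [281, 161], [218, 154], [201, 135], [200, 73]] 
edges mm [70.0, 102.0, 68.0, 26.0, 60.0, 31.0] left [ 0.656  -0.0654] right [ 0.6447 -0.1668] yaw -6.3 ctr [ 0.6046 -0.1111] t 20.5917
```

Run:
```python
from h import *
robot.set_gripper(.02)
push((.5589,-.1059),(.9936,-.113),.078,-6.5,guard=14)
y,c,_,_=flask(.64,-.21,.33,"a4")
```

```text
hit True tip [ 0.6121 -0.1115  0.0109] s 0.0645 F [-0.7  0.6 -0.6]
px [[289, 33], [358, 42], [340, 148], [277, 141], [258, 118], [264, 55]] 
edges mm [67.0, 102.0, 68.0, 31.0, 60.0, 31.0] left [ 0.7192 -0.0727] right [ 0.7083 -0.1744] yaw -6.1 ctr [ 0.668  -0.1187] t 27.375
```

Run:
```python
from h import *
push((.676,-.0672),(-.113,-.9936),.030,83.5,guard=14)
push((.619,-.127),(.9936,-.113),.015,-6.5,guard=15,up=.09)
y,c,cal,f=flask(.64,-.21,.33,"a5")
cv2.imwrite("pics/a5b.png",cv2.resize(f,(784,588),interpolation=cv2.INTER_CUBIC))
```

```text
hit True tip [ 0.6752 -0.0739  0.0119] s 0.0178 F [1.9 5.4 3.4]
hit True tip [ 0.6106 -0.1256  0.0112] s 0.0025 F [-0.6  0.2  0.3]
px [[286, 53], [355, 62], [337, 164], [276, 157], [257, 135], [262, 75]] 
edges mm [69.0, 102.0, 67.0, 31.0, 59.0, 31.0] left [ 0.7177 -0.0904] right [ 0.7061 -0.1917] yaw -6.5 ctr [ 0.6662 -0.1358] t 35.7333
```

View pics/a5b.png

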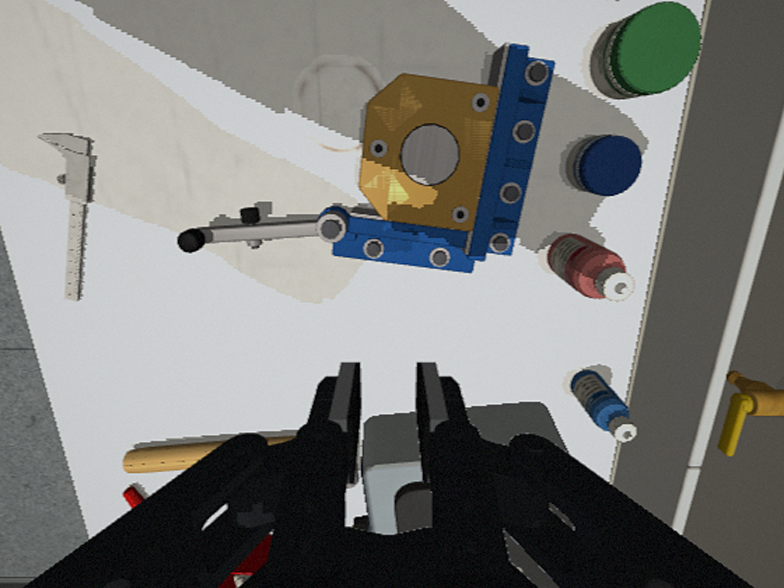

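The flask is seated: yaw is -6.5°, the centre is within 2 mm of the predicted pose, and in the picture its back lies along the fence and its side along the rail. The gate bar runs from (332,226) to the knob at (190,240). I'll press the side once more, then shut the gate.

Run:
```python
from h import *
push((.674,-.0845),(-.113,-.9936),.012,83.5,guard=13,up=.09)
robot.set_gripper(0.)
P=np.array([.594,-.192])
def pose(a,w,z=.022,r=.106):
    A=np.radians(a);u=np.array([np.cos(A),np.sin(A)]);t=np.array([-u[1],u[0]])
    return tcp([*(P+r*u+w*t),z],a-90,t,0.)
p,o=pose(184,.037,.11); robot.move_pose(p,o)
robot.line_to(pose(184,.037)[0],vel=.2)
robot.line_to(pose(184,.023)[0],vel=.1)
for a in np.linspace(184,92,9)[1:]:
    p,o=pose(a,.020); 
    if robot.line_to(p,vel=.07,rotation=o,guard=15): print("guard at",a,robot.observe()["ft_force"].round(1)); break
else:
    p,o=pose(78,.020); print("end hit",robot.line_to(p,vel=.04,rotation=o,guard=12))
ob=robot.observe(); print(ob["tool_pos"].round(4),ob["tcp_rot"].round(1),ob["ft_force"].round(1),ob["time"])
```

```text
hit True tip [ 0.6752 -0.074   0.0121] s 0.0004 F [1.4 4.9 3.8]
end hit True
[ 0.5868 -0.0844  0.0935] [-180.     0.3   -8. ] [-0.2  0.1  0.3] 45.05
```

Run:
```python
from h import *
p=robot.observe()["tool_pos"]
robot.line_to(p+[-.02,.002,0],vel=.1); robot.line_to(p+[-.02,.002,.1],vel=.25)
y,c,cal,f=flask(.64,-.21,.33,"a6")
cv2.imwrite("pics/a6b.png",cv2.resize(f,(784,588),interpolation=cv2.INTER_CUBIC))
```

```text
px [[287, 53], [356, 63], [337, 164], [275, 157], [257, 135], [262, 76]] 
edges mm [69.0, 101.0, 68.0, 30.0, 58.0, 32.0] left [ 0.7188 -0.0912] right [ 0.7061 -0.1917] yaw -7.2 ctr [ 0.6668 -0.1357] t 47.875
```

View pics/a6b.png

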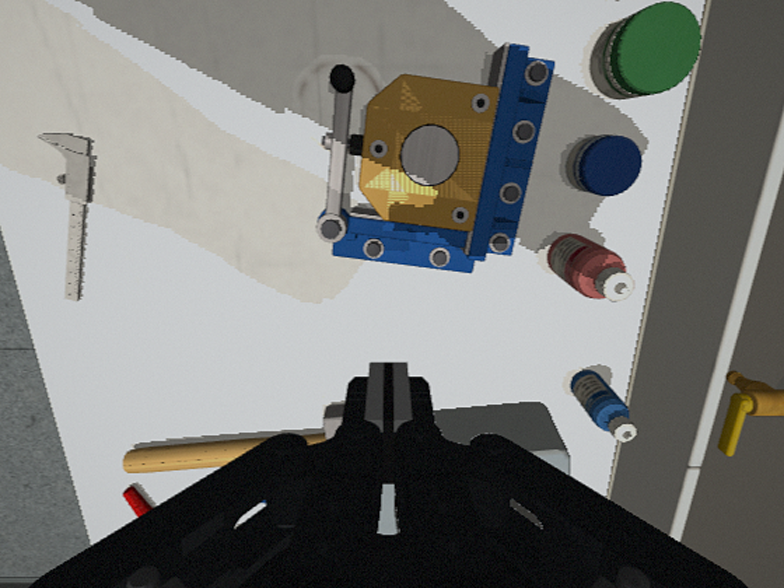

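The gate bar, (330,228) to the knob at (342,78), lies across the front with its pad at (357,145) on the flask. The flask is still seated, and the caliper and mallet haven't moved.

```bash
python3 -c "
from plant import robot
print(robot.job_done())"
```

```text
the job is handed in; nothing more can be done
None
```

The flask is flat against the fence and touching the side rail, and the gate is shut on its front. The caliper and mallet showed no movement in the last view, and nothing else was touched on purpose. The job was handed in at about 48 s; no verdict came back.

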